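# Index the vial carousel to the next hole

### The job

The vial under the sampling needle is finished: bring the next one there. With the fingertips, press the plunger cap on the carousel's arm down to free the carousel, turn it clockwise (seen from above) by one hole only, without going past it, and let the plunger spring back out so that the carousel is locked again. Lift nothing: leave the vials standing in their sockets and do not disturb the things on the bench.

Things in the scene. Friction and masses are not known exactly. Their poses are not given: they have to be found in the camera images.
- hub (a point): top centre of the carousel's steel hub, on its vertical axis, 98 mm above the bench. The stand (foot 210 mm across) is fixed; the white disc (168 mm across) turns above a fixed 230 mm aluminium index plate with eight holes at radius 98 mm, every 45 degrees. Eight vial sockets at radius 62 mm; vial tops 118 mm above the bench
- cap_top (a point): centre of the top of the round black plunger cap (28 mm across) on the end of the carousel's one outward arm, 128 mm from the hub axis; 100 mm above the bench when the plunger is out, 88 mm when fully in. It moves with the arm and the plunger. Shut fingertips fit between the cheeks beside it, press the cap and, kept down, push a cheek sideways to turn the carousel
- cheek_lead (a point): top centre of the leading (clockwise) upright cheek of the arm: an aluminium plate 6 mm thick, 38 mm long along the arm, its top 116 mm above the bench, its inner face 28 mm from the centre of the cap. Inward and outward of the cap it is open between the cheeks
- cheek_trail (a point): top centre of the trailing cheek, the mirror image of the leading one: the inner faces are 56 mm apart with the cap midway
- plunger (a joint): how far the plunger is pressed down: 0 out (pin in a hole, carousel locked) to 0.012 m fully in. Spring: about 4 N to start, 7 N fully in. The pin is clear of the index plate from about 0.010 m on. Released between two holes the pin rubs under the plate and the plunger stays at about 0.009 m; it springs out to 0 by itself when the pin comes over a hole
- carousel (a joint): angle of the carousel, rad, 0 at the start, growing clockwise seen from above; the next hole clockwise is at 0.785. It turns with light friction (about 1 to 3 N at the plunger) and stays where it is left. In a hole it has about 0.015 rad of play either way
- needle_tip (a point): tip of the fixed steel sampling needle, 130 mm above the bench, 62 mm from the hub axis. It hangs from a head (233 mm above the bench at its top) on a column 150 mm from the hub axis; at the start it points at the finished vial
- vial_next_mid (a point): loose capped amber vial, 22 mm across, 50 mm tall, standing in a square socket (walls 20 mm high) of the carousel; this point is its centre, half-way up. This is the vial to bring under the needle, one socket away from it
- vial_done_mid (a point): loose capped amber vial, 22 mm across, 50 mm tall, standing in a square socket (walls 20 mm high) of the carousel; this point is its centre, half-way up. The finished vial, under the needle at the start
- vial_c_mid (a point): loose capped amber vial, 22 mm across, 50 mm tall, standing in a square socket (walls 20 mm high) of the carousel; this point is its centre, half-way up. Another vial
- vial_d_mid (a point): loose capped amber vial, 22 mm across, 50 mm tall, standing in a square socket (walls 20 mm high) of the carousel; this point is its centre, half-way up. Another vial
- reagent_bottle: loose clear bottle with a blue cap, 60 mm across, 130 mm tall; a bystander; origin at the centre of its underside
- jar: loose small amber jar, 44 mm across, 55 mm tall; a bystander; origin at the centre of its underside
- tip_box: loose blue pipette-tip box, 85 x 120 x 55 mm tall; a bystander; origin at the centre of its underside
- culture_flask: loose flat clear culture flask with orange content, 35 x 75 mm, 120 mm tall; a bystander; origin at the centre of its underside
- beaker: loose glass beaker, 68 mm across, 85 mm tall; a bystander; origin at the centre of its underside
- slide_box: loose flat yellow slide box, 60 x 100 x 30 mm tall; a bystander; origin at the centre of its underside

How it is judged:
By the outcome, as a careful person would: the job done as asked, in the order asked, and still so for the second after the job is handed in, with the robot touching nothing.
It also fails if it takes over 42 s, if anything falls off the work surface, if the arm or the gripper's body presses on something with over 40 N, if the wrist force passes 120 N, or if a joint passes its speed limit or range.

### The arm

A 6-joint arm with a two-finger parallel gripper is mounted at the origin on the work surface. World frame = base frame: x ahead of the robot, y to its left, z up, the work surface at z = 0. Lengths are in m, angles in rad, forces in N, time in s.
With the tool pointing down it reaches from about 0.375 to 0.9 m from the base axis. Payload 3.1 kg.
Tool frame: the origin (TCP) lies midway between the tips of the shut fingers; the grasp point (between the pads) lies 19 mm behind it; z points along the fingers, y is the line along which they close (so a half turn about z gives the same grasp; the last joint's range is limited). The gripper opens to 85 mm and grips with 20 to 120 N. Pads are 22 mm wide; open, the fingers measure 114 mm over their backs; the gripper's body (76 mm by 85 mm) begins 54 mm behind the grasp point. The pads swing forward as they close: fully open they stand 13 mm farther back than shut.
Start: joints at [-1.286, 0.527, 1.433, -0, 1.181, -0.178], TCP at [0.28, -0.559, 0.231] pointing down, gripper open.
Joint ranges: [-3.08, 3.08], [-0.75, 2.2], [0.22, 2.44], [-1.43, 4.57], [0, 2.65], [-2.85, 2.85]. Speed limits (rad/s): [2.79, 2.79, 3.14, 3.14, 3.14, 3.14].

### API

Orientations are given as a unit quaternion [x, y, z, w].
In Python, from station import manip gives the robot as it stands.
- The arm moves only by the tool step_arm, never from a script. Its argument "targets" is text: rows parted by semicolons, each of 4 numbers parted by spaces: the shift along the tool's x, y, z in mm, then the turn about the tool's z in degrees. A call has 1 to 12 rows; each row is the pose to reach, as a shift and turn from the pose commanded when the call began, along the tool's axes at that moment; what a row does not reach only later rows make up. A row lasts 1/10 s, in which the tool goes at most 50 mm and 8.59 degrees, less where a joint would pass 70% of its speed; a pose out of reach is approached as far as the arm can. A call with a gripper value outside its range is refused whole. "gripper" is the closure, from 0 (fully open) to 1 (shut), set as the call begins (left out, the last holds). The fingers move at their own pace and stop on an object; "squeeze" is the grip in N (left out, the last holds). Time passes only in rows, so rows that repeat a pose let the fingers close. It gives the time, the measured TCP pose, the force, the opening and the grip force at its end, in the units of the state.
- manip.sense(): the state, without advancing time (a new reading comes with each control period).
- manip.snapshot(name): name is "scene" or "top" or "wrist"; returns the picture (480x640x3 uint8, red, green, blue); there is no depth.
- manip.get_calibration(name): a dict with "fov_y" (degrees; the focal length in pixels is half the picture's height over the tangent of half this angle, whatever the lens; pixels are square), "cx", "cy" (the principal point, pixels), "k1" (the pictures are not rectified: a ray, as slopes to the right and down, at radius r is drawn at 1 + k1 r^2 times it, then the intrinsics apply), "extrinsics" (4x4, takes a point from camera to world coordinates); the wrist camera has in their place "tool_from_camera" (4x4, takes a point from camera to tool coordinates, whose origin is the TCP and whose axes are the flange's). Camera axes: x right, y down, z forward; pixel columns grow to the right and rows downward; lengths in m; the calibration is good to about 2 mm. A picture is of the moment at which its call begins: read the wrist's pose just before it. get_calibration takes no time and is no camera call.
- manip.sign_off(): hands the job in; it is judged then, once.
Trained networks look in the newest picture that a camera, given by its name, has taken for a name from the list of things; names that differ only in an ending like _2 or _b are one class to them, and where a whole thing is asked for, a point or a joint stands for the part that bears it (a point fixed in the world has none). Each returns a list of dicts, best first, with "p" (0 to 1); they miss things now and then, are a little off and sometimes report something else, mostly with a low value. They report only what shows in the picture. A call takes as long as a camera call.
- manip.recognise(camera, query): "position" ([column, row] in pixels, amid what is visible of it).
- manip.masks_of(camera, query): "pixels" (480x640 bool, what is visible of it) and "position" ([column, row] in pixels, amid what is visible of it).
- manip.mark_of(camera, query): "position" ([column, row] in pixels: a listed point, or the origin of a listed thing).
The state is a dict: "t": time; "q": joint angles; "qd": joint speeds; "tau": joint torques, N m; "tcp_pos": TCP position; "tool_rot": TCP orientation; "force": force on the tool from outside, world axes, zero at the start; "ft_torque": the same for the moment, N m; "finger_gap": opening from 0.0 (shut) to 1.0 (fully open); "gripper_force": force on a finger pad.
Only numpy, scipy, OpenCV 4.12 (cv2) and the standard library are available. Lean on these libraries where they do the work, as an engineer would, in place of code of your own. Each camera call takes 0.05 s, during which the arm holds its last target. There are 200 camera calls.

## Working session

There is one attempt and no reset: what is moved stays moved. The work goes in short steps, Python scripts to look and compute and a tool call to move; the robot and the scene stay as the last step left them, time stands still between calls to the robot, and variables do not carry over. Pictures are saved under pics/ and viewed, at most 10 in all, crops included, and the job is handed in when it is done.

Besides the shell and the picture viewer there is one more tool, called after "Emit:" as name(argument=value, ...), one argument or row to a line, values as JSON. step_arm: Moves the arm, as the interface text tells. Its arguments: {"type":"object","properties":{"targets":{"type":"string"},"gripper":{"type":"number"},"squeeze":{"type":"number"}},"required":["targets"]}

```bash
mkdir -p pics; cat > h.py <<'E'
import numpy as np, cv2
from station import manip
from scipy.spatial.transform import Rotation as R
def K(c):
    f=240/np.tan(np.radians(c['fov_y'])/2)
    return f
def ray(name,px,s=None):
    c=manip.get_calibration(name); f=K(c)
    d=np.array([(px[0]-c['cx'])/f,(px[1]-c['cy'])/f]); u=d.copy()
    for _ in range(20): u=d/(1+c['k1']*(u@u))
    if name=='wrist':
        T=np.eye(4);T[:3,:3]=R.from_quat(s['tool_rot']).as_matrix();T[:3,3]=s['tcp_pos'];T=T@np.array(c['tool_from_camera'])
    else: T=np.array(c['extrinsics'])
    v=T[:3,:3]@np.array([u[0],u[1],1]); return T[:3,3],v
def at_z(name,px,z,s=None):
    o,v=ray(name,px,s); return o+v*(z-o[2])/v[2]
def snap(name,fn=None):
    s=manip.sense(); im=manip.snapshot(name)
    if fn: cv2.imwrite('pics/'+fn,im[:,:,::-1])
    return s
E
python3 - <<'E'
from h import *
Z=dict(hub=.098,cap_top=.1,cheek_lead=.116,cheek_trail=.116,needle_tip=.13,vial_next_mid=.093,vial_done_mid=.093)
for n in('top','scene'):
    s=snap(n,n+'0.png')
    for q,z in Z.items():
        for r in manip.mark_of(n,q)[:2]: print(n,q,np.round(r['position']),round(r['p'],2),at_z(n,r['position'],z).round(4))
s=manip.sense();print(s)
E
```

```text
top hub [311. 241.] 0.65 [0.5468 0.0273 0.098 ]
top cap_top [301. 290.] 0.49 [0.429  0.0543 0.1   ]
top cap_top [292. 285.] 0.3 [0.4413 0.0745 0.1   ]
top cheek_lead [292. 285.] 0.56 [0.4411 0.0729 0.116 ]
top cheek_trail [316. 293.] 0.78 [0.4201 0.0176 0.116 ]
top needle_tip [339. 220.] 0.88 [ 0.5915 -0.0395  0.13  ]
top vial_next_mid [319. 214.] 0.41 [0.6137 0.0053 0.093 ]
top vial_done_mid [333. 222.] 0.61 [ 0.5924 -0.0263  0.093 ]
scene hub [330. 242.] 0.73 [0.5711 0.0201 0.098 ]
scene cap_top [321. 202.] 0.49 [0.4375 0.055  0.1   ]
scene cap_top [140. 328.] 0.37 [ 0.6342 -0.4188  0.1   ]
scene cheek_trail [307. 200.] 0.68 [0.4324 0.0176 0.116 ]
scene needle_tip [311. 245.] 0.72 [ 0.5889 -0.0332  0.13  ]
scene vial_done_mid [313. 256.] 0.48 [ 0.5895 -0.0291  0.093 ]
scene vial_done_mid [319. 201.] 0.38 [0.4247 0.0526 0.093 ]
{'t': 0.8, 'q': array([-1.28549528e+00,  5.27443030e-01,  1.43270298e+00,  3.91100051e-06,
        1.18136381e+00, -1.78488961e-01]), 'qd': array([ 0.00032048,  0.00028022,  0.00058066, -0.00078008,  0.0004235 ,
       -0.00066553]), 'tau': array([ 2.78691459e-04, -4.42248738e+01, -1.78415412e+01, -2.07244370e-04,
        5.29822282e-04,  7.76294335e-07]), 'tcp_pos': array([ 0.27961843, -0.55894963,  0.23134449]), 'tool_rot': array([9.73232798e-01, 2.29821494e-01, 4.01752220e-06, 4.12636681e-05]), 'force': array([ 0.42085183,  0.12200724, -0.14592132]), 'ft_torque': array([ 0.00973993, -0.04469342,  0.0111427 ]), 'gripper_force': 0.0, 'finger_gap': 0.9977566786310136}
```

View images.

View pics/top0.png

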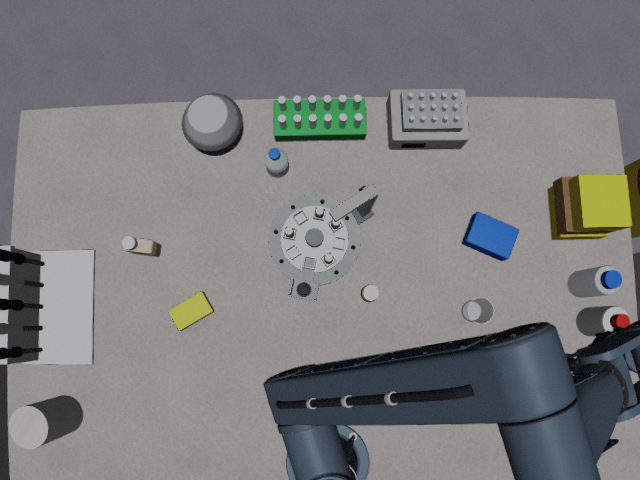

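View pics/scene0.png

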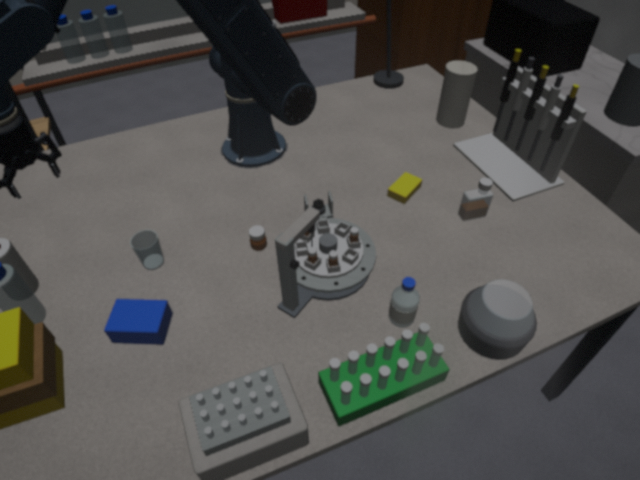

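Emit:
step_arm(
  targets="31 -37 0 0;63 -74 0 0;94 -111 0 -5;126 -148 0 -10;157 -185 0 -15;189 -222 0 -20;220 -259 0 -25;252 -296 0 -30;283 -333 0 -35;315 -371 0 -40;346 -408 0 -45;378 -445 0 -50",
  gripper=1,
)

```text
t: 2.0
tcp_pos: [0.4189, 0.01, 0.2317]
tool_rot: [0.784, 0.621, 0.0, 0.001]
force: [1.3, -0.5, 0.1]
finger_gap: -0.001
gripper_force: 0.0
```

```bash
python3 - <<'E'
from h import *
Z=dict(hub=.098,cap_top=.1,cheek_lead=.116,cheek_trail=.116,needle_tip=.13)
s=snap('wrist','w1.png');print(s['t'],s['tcp_pos'],s['tool_rot'],s['q'],s['force'])
print(np.round(manip.get_calibration('wrist')['tool_from_camera'],3))
for q,z in Z.items():
    for r in manip.mark_of('wrist',q)[:2]: print(q,np.round(r['position']),round(r['p'],2),at_z('wrist',r['position'],z,s).round(4))
E
```

```text
2.0 [0.41892067 0.00999498 0.23173233] [7.83889961e-01 6.20899447e-01 3.60014390e-04 5.26454744e-04] [-2.44183487e-01  2.49393260e-01  1.92231268e+00 -8.80555264e-05
  9.68613224e-01 -1.31168435e-02] [ 1.26121991 -0.46188769  0.10369928]
[[-0.    -0.964 -0.266  0.065]
 [ 1.    -0.001  0.002 -0.001]
 [-0.002 -0.266  0.964 -0.143]
 [ 0.     0.     0.     1.   ]]
hub [506. 169.] 0.77 [0.5585 0.0209 0.098 ]
cap_top [324. 173.] 0.83 [0.431  0.0472 0.1   ]
cheek_lead [326. 127.] 0.68 [0.4384 0.077  0.116 ]
cheek_trail [328. 221.] 0.85 [0.4262 0.0169 0.116 ]
cheek_trail [328. 172.] 0.47 [0.4338 0.0486 0.116 ]
needle_tip [579. 242.] 0.62 [ 0.5883 -0.0327  0.13  ]
needle_tip [348. 321.] 0.4 [ 0.4243 -0.0523  0.13  ]
```

View pics/w1.png

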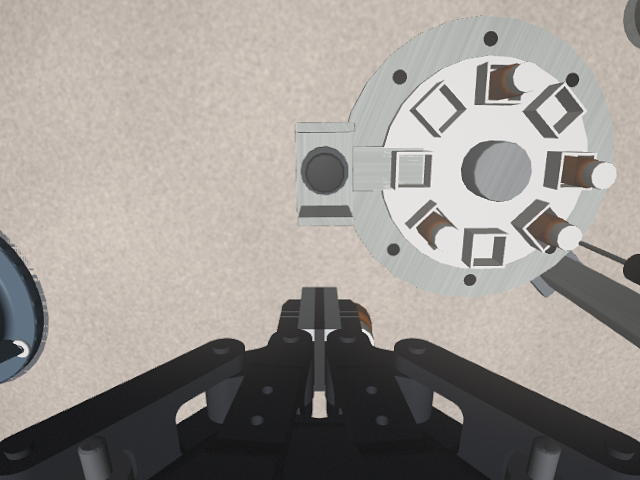

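Emit:
step_arm(
  targets="20 2 20 -1;39 4 55 -1.5;39 4 95 -1.5;39 4 104 -1.5;39 4 104 -1.5;39 4 104 -1.5",
)

```text
t: 2.9
tcp_pos: [0.4324, 0.0439, 0.1282]
tool_rot: [0.778, 0.629, 0.001, 0.001]
force: [-0.5, -0.8, 0.7]
finger_gap: -0.001
gripper_force: 0.0
```

```bash
python3 - <<'E'
from h import *
Z=dict(hub=.098,cap_top=.1,cheek_lead=.116,cheek_trail=.116)
s=snap('wrist','w2.png');print(s['t'],s['tcp_pos'],s['tool_rot'],s['force'])
for q,z in Z.items():
    for r in manip.mark_of('wrist',q)[:1]: print(q,np.round(r['position']),round(r['p'],2),at_z('wrist',r['position'],z,s).round(4))
E
```

```text
2.9 [0.43243493 0.04389442 0.12820479] [7.77515187e-01 6.28863680e-01 5.01738448e-04 5.95421796e-04] [-0.46463664 -0.8288568   0.73746174]
hub [581. 273.] 0.57 [0.5574 0.0188 0.098 ]
cap_top [318. 271.] 0.94 [0.4318 0.048  0.1   ]
cheek_lead [316. 214.] 0.91 [0.4376 0.0778 0.116 ]
cheek_trail [632. 344.] 0.15 [ 0.5705 -0.014   0.116 ]
```

View pics/w2.png

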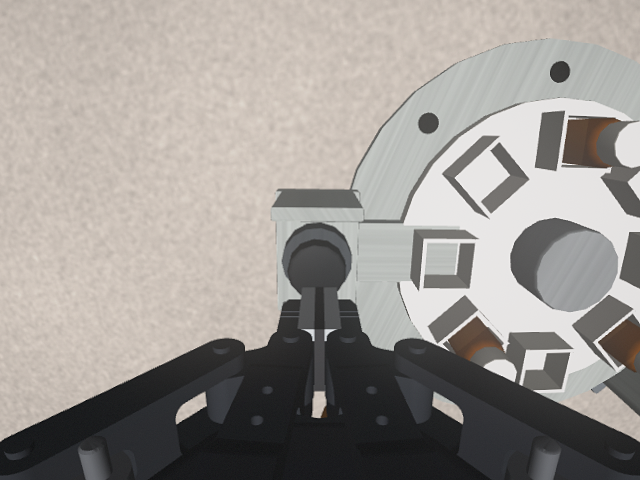

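Emit:
step_arm(
  targets="7 0 8 0;7 0 20 0;7 0 28 0;7 0 34 0;7 0 38 0;7 0 39.5 0;7 0 39.5 0;7 0 39.5 0",
)

```text
t: 3.95
tcp_pos: [0.4329, 0.0522, 0.0881]
tool_rot: [0.777, 0.63, 0.0, -0.0]
force: [-0.3, 1.5, 5.6]
finger_gap: -0.0
gripper_force: 2.8
```

```bash
python3 - <<'E'
from h import *
s=manip.sense();print(s['t'],s['tcp_pos'],s['tool_rot'],s['force'])
H=np.array([.5578,.0205]);p=s['tcp_pos'][:2]-H;print(np.hypot(*p),np.degrees(np.arctan2(p[1],p[0])))
E
```

```text
3.95 [0.43289631 0.05222946 0.08805203] [ 7.76746513e-01  6.29813343e-01  4.77097164e-05 -7.76028223e-05] [-0.26645774  1.50326311  5.55616238]
0.1288708335498738 165.74656819308635
```

Emit:
step_arm(
  targets="3 0 1 0;6 0 1 0;9 0 1 0;12 0 1 0;18.5 1 1 3;25 2.5 1 6;31.7 4.2 1 9;38.2 6.3 1 12;44.6 8.8 1 15;50.8 11.5 1 18;56.8 14.6 1 21;62.7 18 1 24",
)

```text
t: 5.15
tcp_pos: [0.4648, 0.1096, 0.0879]
tool_rot: [0.891, 0.454, 0.001, 0.001]
force: [-0.7, -1.8, 9.7]
finger_gap: 0.001
gripper_force: 5.0
```

```bash
python3 - <<'E'
from h import *
s=snap('wrist','w3.png');print(s['t'],s['tcp_pos'],s['tool_rot'],s['force'])
H=np.array([.5578,.0205]);p=s['tcp_pos'][:2]-H;print(np.hypot(*p),np.degrees(np.arctan2(p[1],p[0])))
for q,z in dict(hub=.098,cap_top=.088,cheek_lead=.116,cheek_trail=.116).items():
    for r in manip.mark_of('wrist',q)[:1]:
        P=at_z('wrist',r['position'],z,s);p=P[:2]-H; print(q,np.round(r['position']),round(r['p'],2),P.round(4),np.degrees(np.arctan2(p[1],p[0])),np.hypot(*p))
E
```

```text
5.15 [0.46478877 0.10957267 0.08785065] [8.91130668e-01 4.53744625e-01 1.08096666e-03 8.82717030e-04] [-0.73031647 -1.77952913  9.68604271]
0.12878287745339675 136.23913975734726
hub [630. 354.] 0.92 [0.5563 0.0191 0.098 ] -136.06999145994496 0.0020286545286876245
cheek_lead [329. 270.] 0.64 [0.4814 0.1276 0.116 ] 125.50811192905111 0.13160326107324818
```

View pics/w3.png

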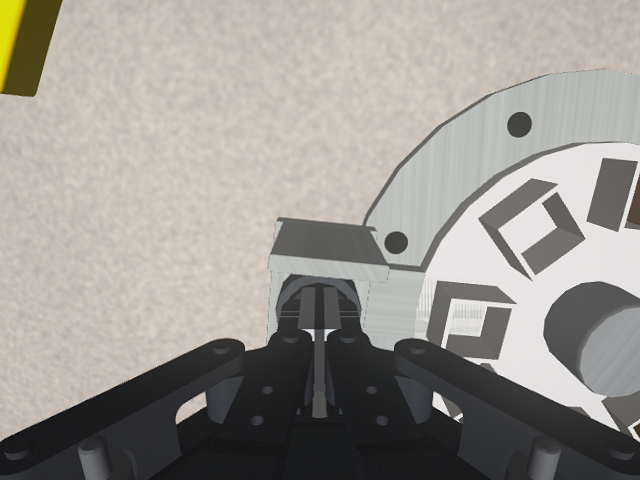

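Emit:
step_arm(
  targets="4.4 0.7 0 3;8.8 1.5 0 6;13.2 2.5 0 9;17.6 3.7 0 12;21.9 5 0 15;24 5.7 0 16;26.1 6.4 0 17;26.1 6.4 0 17",
)

```text
t: 6.2
tcp_pos: [0.4858, 0.1271, 0.0879]
tool_rot: [0.948, 0.318, 0.002, 0.001]
force: [1.0, 0.2, 8.4]
finger_gap: 0.001
gripper_force: 4.5
```

```bash
cat > look.py <<'E'
import sys
from h import *
zc=float(sys.argv[2])
s=snap('wrist',sys.argv[1]);print(s['t'],s['tcp_pos'],s['tool_rot'],s['force'])
H=np.array([.5578,.0205]);p=s['tcp_pos'][:2]-H;print(np.hypot(*p),np.degrees(np.arctan2(p[1],p[0])))
for q,z in dict(hub=.098,cap_top=zc,cheek_lead=.116,cheek_trail=.116).items():
    for r in manip.mark_of('wrist',q)[:1]:
        P=at_z('wrist',r['position'],z,s);p=P[:2]-H; print(q,np.round(r['position']),round(r['p'],2),P.round(4),np.degrees(np.arctan2(p[1],p[0])),np.hypot(*p))
E
python3 look.py w4.png .088
```

```text
6.2 [0.48579058 0.1271225  0.08790669] [9.48127164e-01 3.17885311e-01 1.84797153e-03 6.28158320e-04] [0.97702411 0.2029188  8.36323902]
0.12866123217345374 124.03383084447746
hub [638. 330.] 0.71 [0.5564 0.0194 0.098 ] -142.80078801064923 0.0017998023522213839
cheek_lead [320. 270.] 0.8 [0.5054 0.1412 0.116 ] 113.45627392427564 0.13154104342445752
```

View pics/w4.png

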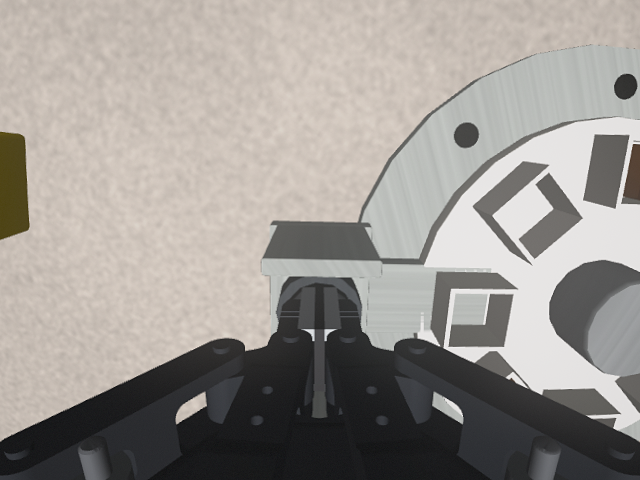

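Emit:
step_arm(
  targets="0 0 -6 0;0 0 -13 0;0 0 -18 0;4 0 -18 0;8 0 -18 0;10 0 -18 0;11 0 -18 0;12 0.2 -18 0.5;13 0.4 -18 1;14 0.6 -18 1.5;15 0.8 -18 2;15 0.8 -18 2",
)

```text
t: 7.65
tcp_pos: [0.4964, 0.1354, 0.1048]
tool_rot: [0.954, 0.301, -0.0, -0.0]
force: [0.2, -1.1, -0.6]
finger_gap: 0.007
gripper_force: 0.1
```

```bash
python3 look.py w5.png .091
```

```text
7.65 [0.49642742 0.13540011 0.10475784] [ 9.53574333e-01  3.01157729e-01 -1.05891301e-04 -4.73048195e-05] [ 0.21327922 -1.12315274 -0.56031161]
0.13026368953254056 118.10839654111581
cheek_lead [320. 286.] 0.82 [0.5069 0.1418 0.116 ] 112.7654881604452 0.13156716232910726
cheek_trail [320. 426.] 0.84 [0.4566 0.1063 0.116 ] 139.71370677655665 0.13268354053344114
```

View pics/w5.png

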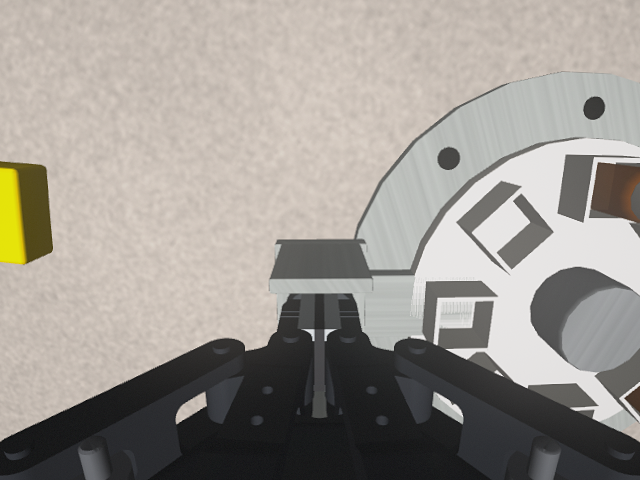

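Emit:
step_arm(
  targets="1 0.1 0 0.5;2 0.2 0 1;2.7 0.3 0 1.3;3.4 0.4 0 1.6;4.1 0.5 0 1.9;4.8 0.6 0 2.2;5.4 0.7 0 2.4;6 0.8 0 2.6;6.5 0.8 0 2.8;6.5 0.8 0 2.8",
)

```text
t: 8.9
tcp_pos: [0.5023, 0.1384, 0.1048]
tool_rot: [0.961, 0.278, -0.0, 0.0]
force: [-0.4, -0.1, 0.7]
finger_gap: -0.005
gripper_force: 0.4
```

```bash
python3 look.py w6.png .091
```

```text
8.9 [0.50229399 0.138438   0.10478694] [ 9.60607073e-01  2.77910141e-01 -5.67521694e-05  4.22358755e-05] [-0.379615   -0.08657807  0.7377767 ]
0.13034680645596772 115.20341961618693
hub [610. 332.] 0.55 [0.5568 0.0182 0.098 ] -113.40111706627033 0.002484112940797224
cheek_lead [318. 286.] 0.97 [0.5129 0.1448 0.116 ] 109.86692918370707 0.13213345458962225
cheek_trail [324. 425.] 0.79 [0.4625 0.11   0.116 ] 136.79729763098672 0.13069596504388714
```

Emit:
step_arm(
  targets="0.5 0 0 0.2;1 0.1 0 0.4;1.5 0.1 0 0.6;1.5 0.1 0 0.6",
)

```text
t: 9.55
tcp_pos: [0.5037, 0.1393, 0.1048]
tool_rot: [0.962, 0.273, 0.0, -0.0]
force: [0.4, -2.0, 0.2]
finger_gap: -0.003
gripper_force: 0.4
```

```bash
python3 look.py w7.png .1; python3 -c "
from h import *
s=snap('top')
for q,z in dict(cap_top=.1,hub=.098).items():
  for r in manip.mark_of('top',q)[:1]: print(q,r,at_z('top',r['position'],z))"
```

```text
9.55 [0.5037046  0.13927364 0.10479343] [ 9.62064587e-01  2.72821786e-01  4.99537471e-05 -3.33324592e-05] [ 0.39474893 -2.04228243  0.19814571]
0.13051241252060825 114.48687158807209
hub [606. 333.] 0.67 [0.5558 0.0197 0.098 ] -157.87037972306337 0.0021450562462482984
cheek_lead [321. 285.] 0.84 [0.515  0.1447 0.116 ] 108.99538918609008 0.13134611473703062
cheek_trail [321. 427.] 0.82 [0.4617 0.1118 0.116 ] 136.46922870872916 0.1325419833548875
hub {'position': [314.3, 236.9], 'p': 0.86} [0.55588778 0.01890638 0.098     ]
```

View pics/w7.png

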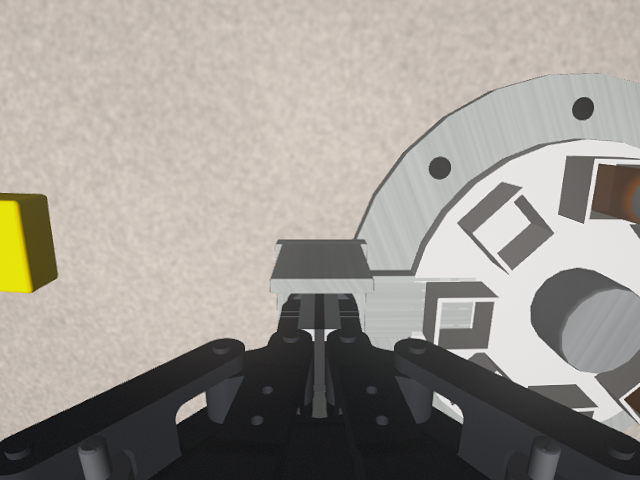

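Emit:
step_arm(
  targets="-6 0 0 0;-12 0 0 0;-16 0 0 0;-16 0 2 0;-16 0 4 0;-16 0 5.5 0;-16 0 6.5 0;-16 0 6.5 0",
)

```text
t: 10.75
tcp_pos: [0.4902, 0.1308, 0.0984]
tool_rot: [0.962, 0.273, 0.0, 0.0]
force: [-0.5, 0.3, 3.6]
finger_gap: -0.002
gripper_force: 1.6
```

Emit:
step_arm(
  targets="0 0 -10 0;0 0 -35 0;0 0 -70 0;-30 -20 -110 0;-60 -40 -120 0;-60 -40 -120 0;-60 -40 -120 0",
)

```text
t: 11.45
tcp_pos: [0.4178, 0.1336, 0.2193]
tool_rot: [0.962, 0.273, 0.001, 0.0]
force: [0.7, -0.5, 0.1]
finger_gap: -0.001
gripper_force: 0.0
```

```bash
python3 look.py w8.png .1
```

```text
11.45 [0.41778311 0.13355914 0.21928862] [9.61975763e-01 2.73132219e-01 1.16884761e-03 2.35468367e-04] [ 0.72830859 -0.49343752  0.08615175]
0.17996415819826878 141.0802400880172
hub [565. 151.] 0.75 [0.555  0.0197 0.098 ] -164.2827066691039 0.0029591410932728658
cheek_lead [387.  95.] 0.95 [0.5153 0.145  0.116 ] 108.85749019202814 0.1315361017675862
cheek_trail [388. 197.] 0.86 [0.4643 0.1098 0.116 ] 136.30202436656356 0.1293205637430362
```

View pics/w8.png

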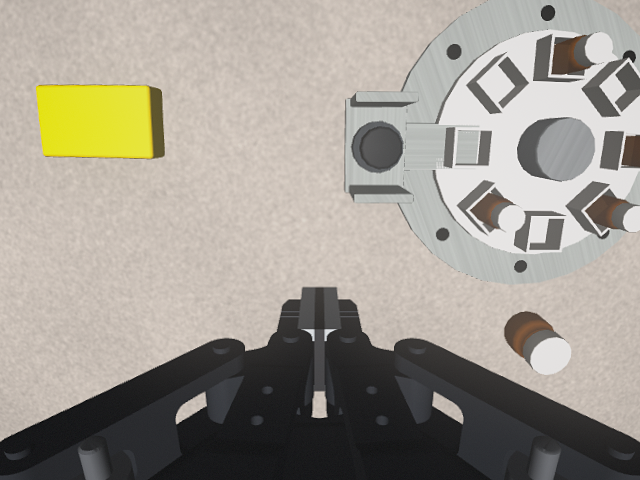

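```bash
python3 -c "
from h import *
print(manip.sign_off())"
```

```text
the job is handed in; nothing more can be done
None
```

The carousel was turned clockwise by one hole (about 45° measured from the cheeks), the next vial should now be under the needle (I didn't view that directly), and the job is handed in at about 11.5 s. A light touch on the cap met spring force at 98 mm height, so the plunger is back out and the carousel locked; nothing was lifted, and I saw no contact with the things on the bench.

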